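# Press the car-park panel home in the sprung jig

## Robot

A 6-joint arm with a two-finger parallel gripper is mounted at the origin on the work surface. World frame = base frame: x ahead of the robot, y to its left, z up, the work surface at z = 0. Lengths are in m, angles in degrees, forces in N, time in s.
With the tool pointing down it reaches from about 0.35 to 0.875 m from the base axis. Payload 4.2 kg.
Tool frame: the origin (TCP) lies midway between the tips of the shut fingers; the grasp point (between the pads) lies 19 mm behind it; z points along the fingers, y is the line along which they close (so a half turn about z gives the same grasp; the last joint's range is limited). The gripper opens to 87 mm and grips with 3 to 60 N. Pads are 19 mm wide; open, the fingers measure 117 mm over their backs; the gripper's body (75 mm by 190 mm) begins 51 mm behind the grasp point.
Start: joints at [-61.158, 22.042, 0.453, 0, -68.411, -14.817], TCP at [0.151, -0.606, 0.223] pointing down, gripper open.
Joint ranges: [-179.83, 179.83], [-69.29, 118.12], [-61.27, 80.66], [-181.25, 117.63], [-171.15, -9.14], [-177.46, 177.46]. Speed limits (degrees/s): [159.86, 159.86, 180, 180, 180, 180].

## Interface

Orientations are given as a 3x3 rotation matrix whose columns are the frame's x, y, z axes.
In Python, from station import r, optics, readout, order gives the robot as it stands (r), with the cameras (optics), the readings (readout) and the job (order).
- The arm moves only by the shell command python3 steer.py 'ROWS'. ROWS is a JSON list of rows, 1 to 8 of them, each an object with the fields aperture (the opening from 0.0 (shut) to 1.0 (fully open)), trans (a list: dx, dy, dz in m), r (a list: a rotation vector rx, ry, rz in degrees); a field left out counts as zero (the opening has to be given); each row is the pose to reach, as a shift and turn from the pose commanded when the command began, along the tool's axes at that moment; what a row does not reach only later rows make up. A row lasts 1/10 s, in which the tool goes at most 0.05 m and 8.59 degrees, less where a joint would pass 70% of its speed; a pose out of reach is approached as far as the arm can. The fingers move at their own pace and stop on an object; the grip force is fixed at half the most. Time passes only in rows, so rows that do not move let the fingers close. It prints the time, the measured TCP pose, the force, the opening and the grip force at its end. Input that does not fit is refused with a message, and nothing moves.
- readout.sense(): the state, without advancing time (a new reading comes with each control period).
- optics.capture(name): name is "side" or "top"; returns a dict with "pixels" (480x640x3 uint8, red, green, blue), "z_map" (480x640 float32, m along the optical axis (not along the pixel's ray), 0 where there is no reading), "K" (3x3 intrinsics, pixels), "distortion" ([k1, k2, p1, p2, k3] as OpenCV has them; the pictures are not rectified), "world_from_camera" (4x4, takes a point from camera to world coordinates). Camera axes: x right, y up, looking along -z (the intrinsics and any distortion apply to the point x, -y, -z); pixel columns grow to the right and rows downward; lengths in m; the calibration is good to about 2 mm. A picture is of the moment at which its call begins.
- order.finish_job(): hands the job in; it is judged then, once.
The state is a dict: "time_s": time; "joints": joint angles; "joint_velocities": joint speeds; "effort": joint torques, N m; "tcp_pos": TCP position; "ee_rot": TCP orientation; "wrist_force": force on the tool from outside, world axes, zero at the start; "moment": the same for the moment, N m; "gripper_width": opening from 0.0 (shut) to 1.0 (fully open); "gripper_force": force on a finger pad.
Only numpy, scipy, OpenCV 4.12 (cv2) and the standard library are available. Lean on these libraries where they do the work, as an engineer would, in place of code of your own. Each camera call takes 0.05 s, during which the arm holds its last target. There are 200 camera calls.

## Task

A self-adhesive model car-park panel lies on the sprung bed of the plywood jig. Take the wooden press block whose square foot fits inside the jig (not the wide one or the round one), push it squarely down on the panel until the bed bottoms out level and hold it there for a second, then stand the block upright in the middle of the cork mat and let go. Do not shift the other two blocks or the model house.

Things in the scene. Friction and masses are not known exactly. Their poses are not given: they have to be found in the camera images.
- press_block: The right press block, loose, beech, about 0.2 kg, middle one in size of three: square foot 62 x 62 mm, 18 mm thick, with a square post 28 x 28 mm, 70 mm tall, on its middle as handle (88 mm in all), sides parallel to the foot's. Origin at the centre of the foot's underside; x, y along the foot's sides, z up. Starts standing on the bench. Grip it across the post, about 40 mm above the foot's top.
- jig: Fixed plywood jig, a square frame 126 x 126 mm outside and 40 mm tall, with a square well 86 x 86 mm in its middle (walls 20 mm thick), so that the press block's foot has 12 mm of room on each side. Origin at the centre of its underside on the bench; x and y along its sides, z up.
- bed_top (a point): Centre of the top of the sprung bed in the jig's well, a grey 82 x 82 mm panel with white lines. At rest it is level, 36 mm above the bench, 4 mm below the rim. It starts to sink at about 3 N and meets a hard stop 14 mm lower (22 mm above the bench) at about 8 N; released, it springs back up. It tips softly (0.8 N m per rad) under an off-centre or slanted push. z is its normal.
- mat: Fixed square cork mat on the bench, empty, 120 x 120 mm and 4 mm thick. Origin at the centre of its underside.
- wide_block: Bystander, loose: like the press block but with a foot 104 x 104 mm, too wide for the jig. Same post, 88 mm tall in all. Origin at the centre of the foot's underside.
- round_block: Bystander, loose: like the press block but with a small round foot 44 mm in diameter. Same post, 88 mm tall in all. Origin at the centre of the foot's underside.
- house: Bystander, loose: finished model house with cream walls and a brown-red pitched roof, 70 x 90 mm on plan, 82 mm tall. Origin at the centre of its underside.

How it is judged (in metres and radians):
On the way:
1. the press block, upright within 10 degrees, holds the bed down within 3 mm of its stop and level within 10 degrees, for half a second (z of bed_top in the frame of jig below 0.025 m and angle between each of bed_top, press_block's own z axis and vertical below 0.175 rad and horizontal distance between press_block and bed_top below 0.02 m and contact force between press_block and jig above 3 N), for 0.5 s.
At the end, for the whole second after the job is handed in: The press block stands upright (within 10 degrees), at rest and released on the cork mat, its centre within 35 mm of the mat's centre, and the jig's bed is up again (top at least 32 mm above the bench) (horizontal distance between press_block and mat below 0.035 m and z of press_block in the frame of mat below 0.008 m and angle between press_block's own z axis and vertical below 0.175 rad and linear speed of press_block below 0.03 m/s and z of bed_top in the frame of jig above 0.032 m); the robot touches nothing.
It fails at once if the wide block is shifted by more than 30 mm (distance of wide_block from where it was at the start of the episode above 0.03 m).
It fails at once if the round block is shifted by more than 30 mm (distance of round_block from where it was at the start of the episode above 0.03 m).
It fails at once if the model house is shifted by more than 30 mm (distance of house from where it was at the start of the episode above 0.03 m).
It also fails if it takes over 53 s, if anything falls off the work surface, if the arm or the gripper's body presses on something with over 40 N, if the wrist force passes 120 N, or if a joint passes its speed limit or range.

## Working session

There is one attempt and no reset: what is moved stays moved. The work goes in short steps, Python scripts to look and compute and a shell command to move; the robot and the scene stay as the last step left them, time stands still between calls to the robot, and variables do not carry over. Pictures are saved under pics/ and viewed, at most 10 in all, crops included, and the job is handed in when it is done.

```bash
ls; mkdir -p pics; python3 - <<'E'
from station import r, optics, readout, order
import cv2,numpy as np
for n in("top","side"):
    c=optics.capture(n); np.savez(f"{n}0.npz",**c)
    cv2.imwrite(f"pics/{n}0.png",c["pixels"][:,:,::-1]); print(n,c["K"].tolist(),c["distortion"],np.round(c["world_from_camera"],3).tolist(),(c["z_map"]>0).mean())
s=readout.sense();print(s["time_s"],s["tcp_pos"],np.round(s["ee_rot"],3).tolist(),s["wrist_force"])
E
```

```text
pics
station.py
steer.py
top [[461.83970178292435, 0.0, 324.79530411626695], [0.0, 461.83970178292435, 228.0307874575106], [0.0, 0.0, 1.0]] [-0.12111562  0.          0.          0.          0.        ] [[0.0, 0.983, -0.183, 0.404], [-1.0, 0.003, 0.013, -0.041], [0.013, 0.183, 0.983, 0.987], [0.0, 0.0, 0.0, 1.0]] 0.9961751302083334
side [[602.2899472500136, 0.0, 314.5749329887035], [0.0, 602.2899472500136, 243.99675570742363], [0.0, 0.0, 1.0]] [0.04108174 0.         0.         0.         0.        ] [[-0.829, 0.397, -0.393, 0.075], [-0.559, -0.577, 0.595, 0.715], [0.01, 0.713, 0.701, 0.925], [0.0, 0.0, 0.0, 1.0]] 0.9958365885416667
0.1 [ 0.15138392 -0.60583785  0.22157653] [[-0.97, -0.242, -0.001], [-0.242, 0.97, 0.002], [0.0, 0.002, -1.0]] [-0.23401883 -0.36354774  0.38642102]
```

View pics/top0.png

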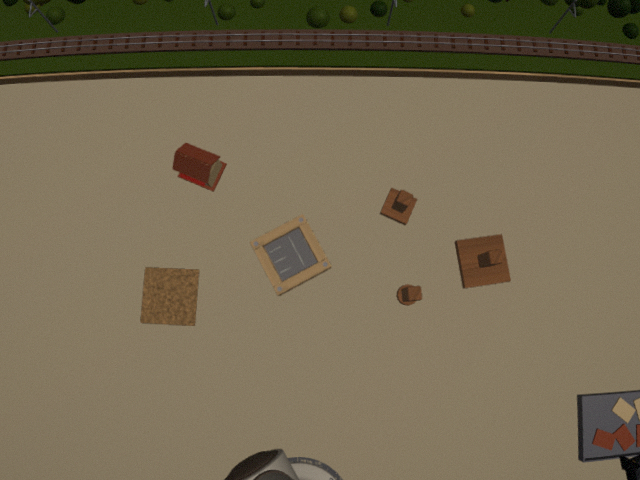

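View pics/side0.png

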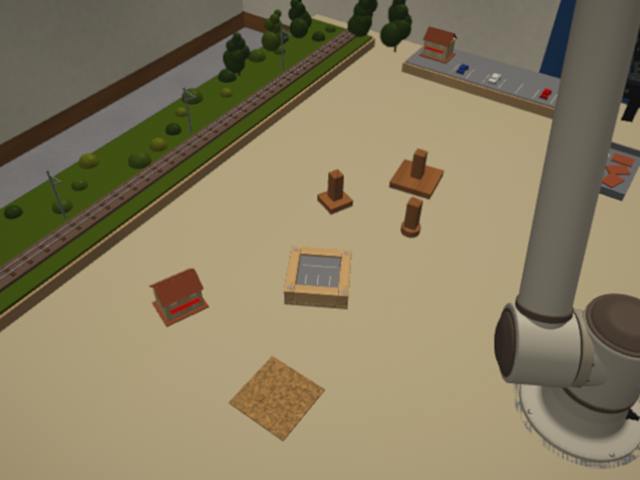

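The top view shows the press block at about (399,206), wide block (484,260), round block (409,295), jig (291,255), mat (170,296) and house (200,167). The side view agrees: press block at about (335,195), jig (318,278), mat (278,397).

```bash
cat > h.py <<'E'
import numpy as np,cv2
def cloud(c):
    "world point per pixel from depth"
    v,u=np.mgrid[:480,:640]; p=np.stack([u,v],-1).reshape(-1,1,2).astype(float)
    n=cv2.undistortPoints(p,c["K"],c["distortion"],None,None,None).reshape(480,640,2); z=c["z_map"]
    P=np.stack([n[...,0]*z,-n[...,1]*z,-z],-1); T=c["world_from_camera"]
    return P@T[:3,:3].T+T[:3,3]
def rect(xy):
    (cx,cy),(w,h),a=cv2.minAreaRect(xy.astype(np.float32)*1000); return np.round([cx,cy,w,h,a],1)
E
python3 - <<'E'
import numpy as np,cv2
from h import *
for n,boxes in(("top",dict(press=(375,180,425,232),round=(390,278,428,312),wide=(450,228,516,292),jig=(245,210,336,298),mat=(135,260,205,330),house=(165,138,232,195))),("side",dict(press=(312,165,358,216),jig=(278,240,358,312),mat=(225,350,330,442)))):
    c=dict(np.load(n+"0.npz"));W=cloud(c)
    hsv=cv2.cvtColor(c["pixels"],cv2.COLOR_RGB2HSV)
    for k,(a,b,d,e) in boxes.items():
        P=W[b:e,a:d].reshape(-1,3);z=P[:,2]; H=hsv[b:e,a:d].reshape(-1,3)
        if k=="mat":
            g=W[b:e,a:d]; print(n,k,"bench z",np.median(z[:60]).round(4), "mid z",np.median(g[25:-25,25:-25,2]).round(4))
            m=(H[:,1]>125); m=cv2.morphologyEx(m.reshape(e-b,d-a).astype(np.uint8),cv2.MORPH_OPEN,np.ones((5,5))).ravel()>0; print(rect(P[m,:2]));continue
        for lo,hi in((.010,.026),(.03,.0375),(.0375,.046),(.08,.096)):
            m=(z>lo)&(z<hi)
            if m.sum()>15: print(n,k,lo,m.sum(),np.median(z[m]).round(4),rect(P[m,:2]), (P[m,:2].mean(0)*1000).round(1))
E
```

```text
top press 0.01 547 0.0184 [ 633.7 -213.5   62.8   63.    65.5] [ 628.6 -209.2]
top press 0.08 194 0.088 [ 634.2 -213.6   28.    28.6   64.9] [ 633.  -212.9]
top round 0.01 130 0.0188 [ 442.8 -223.6   42.8   34.5   12.7] [ 441.  -219.6]
top round 0.08 213 0.0882 [ 443.2 -227.1   28.9   27.5   89.5] [ 443.5 -226.8]
top wide 0.01 1956 0.0186 [ 514.7 -394.3  105.9  105.7    7.3] [ 513.3 -389.9]
top wide 0.03 17 0.0331 [ 509.2 -385.2   32.5   15.4   37.1] [ 512.8 -382.3]
top wide 0.0375 23 0.0409 [ 507.9 -387.3   34.5   16.    45.9] [ 510.7 -384. ]
top wide 0.08 198 0.0884 [ 514.7 -394.8   28.7   28.3    6.8] [ 514.1 -393.5]
top jig 0.01 73 0.0173 [518.4  14.5 106.8 123.8  28.4] [501.7   2. ]
top jig 0.03 1164 0.036 [526.4  19.  125.1 125.3  28.7] [526.7  17.9]
top jig 0.0375 2358 0.0402 [526.2  19.1 125.  125.4  28.4] [524.7  18.8]
top mat bench z 0.0007 mid z 0.0046
[437.7 147.1 377.  114.1  89.2]
top house 0.01 65 0.0182 [696.9 215.9  44.   92.7  13.5] [701.3 189.6]
top house 0.03 126 0.0327 [694.7 213.4  43.7  91.4  17.9] [692.5 221.9]
top house 0.0375 31 0.0407 [696.5 199.3  34.9  71.1  30.2] [701.7 189.3]
top house 0.08 111 0.0813 [717.8 221.2  82.6  12.9  68.4] [718.9 222.2]
side press 0.01 398 0.0182 [ 631.3 -211.    66.3   65.7   62.3] [ 626.8 -201.8]
side press 0.03 38 0.0336 [ 628.4 -203.9   33.5   17.8   25.2] [ 626.7 -204.4]
side press 0.0375 44 0.042 [ 627.8 -205.1   32.3   19.2   36.3] [ 627.8 -203.9]
side press 0.08 134 0.0875 [ 631.8 -211.1   30.8   30.7   58.4] [ 631.6 -209.1]
side jig 0.01 353 0.0185 [521.6  38.1 123.2 113.4  36.9] [495.7  72.3]
side jig 0.03 1238 0.0357 [523.7  19.8 126.3 134.   28. ] [519.   28.9]
side jig 0.0375 1847 0.0399 [523.8  20.6 126.  133.   28.8] [523.8  20.9]
side mat bench z 0.0004 mid z 0.0045
[309.2 484.2 154.8 637.8  31.8]
```

```bash
cat >> h.py <<'E'
def go(s,x,y,z,yaw):
    "shift and turn in tool axes to TCP x,y,z with tool y at yaw (deg), pointing down"
    from scipy.spatial.transform import Rotation as Ro
    a=np.radians(yaw); Y=np.array([np.cos(a),np.sin(a),0]); Z=np.array([0,0,-1.]); R=np.array(s["ee_rot"])
    G=np.stack([np.cross(Y,Z),Y,Z],1)
    print("t",s["time_s"],"d",np.round(R.T@(np.array([x,y,z])-s["tcp_pos"]),4),"rot",np.round(Ro.from_matrix(R.T@G).as_rotvec(degrees=True),2),"tcp",np.round(s["tcp_pos"],4),"F",np.round(s["wrist_force"],1),"w",s["gripper_width"],s["gripper_force"])
E
python3 - <<'E'
from h import *
from station import r, optics, readout, order
for n,(a,b,d,e) in(("top",(125,250,215,340)),("side",(215,340,340,450))):
    c=dict(np.load(n+"0.npz"));P=cloud(c)[b:e,a:d]
    m=cv2.morphologyEx(((P[...,2]>.0026)&(P[...,2]<.007)).astype(np.uint8),cv2.MORPH_OPEN,np.ones((5,5)))>0
    print(n,m.sum(),rect(P[m][:,:2]),P[m].mean(0).round(4))
go(readout.sense(),.6333,-.2125,.15,155)
E
```

```text
top 149 [433.8 283.8  56.9  95.2  89.3] [0.4387 0.2747 0.0047]
side 215 [444.5 288.2 119.2  56.2  23.5] [0.4297 0.2866 0.0048]
t 0.1 d [-0.5629  0.2647  0.072 ] rot [ 1.100e-01  4.000e-02 -5.098e+01] tcp [ 0.1514 -0.6058  0.2216] F [-0.2 -0.4  0.4] w 1.0036393933576089 0.0
```

```bash
python3 steer.py '[{"aperture":1, "trans":[-0.04, 0.019, 0.005], "r":[0, 0, -4]}, {"aperture":1, "trans":[-0.08, 0.038, 0.01], "r":[0, 0, -8]}, {"aperture":1, "trans":[-0.12, 0.056, 0.015], "r":[0, 0, -12]}, {"aperture":1, "trans":[-0.16, 0.075, 0.02], "r":[0, 0, -16]}, {"aperture":1, "trans":[-0.2, 0.094, 0.025], "r":[0, 0, -20]}, {"aperture":1, "trans":[-0.24, 0.113, 0.03], "r":[0, 0, -24]}, {"aperture":1, "trans":[-0.28, 0.132, 0.035], "r":[0, 0, -28]}, {"aperture":1, "trans":[-0.32, 0.15, 0.04], "r":[0, 0, -32]}]'
python3 - <<'E'
from h import *
from station import r, optics, readout, order
go(readout.sense(),.6333,-.2125,.15,155)
for n,(a,b,d,e) in(("top",(125,250,215,340)),("side",(215,340,340,450))):
    c=dict(np.load(n+"0.npz"));P=cloud(c)[b:e,a:d]
    g=cv2.GaussianBlur(c["pixels"][b:e,a:d,2],(5,5),0)
    m=cv2.threshold(g,0,1,cv2.THRESH_BINARY_INV+cv2.THRESH_OTSU)[1]
    m=cv2.morphologyEx(m,cv2.MORPH_CLOSE,np.ones((5,5)))
    m=cv2.morphologyEx(m,cv2.MORPH_OPEN,np.ones((9,9)))>0
    print(n,m.sum(),rect(P[m][:,:2]),P[m].mean(0).round(4))
E
```

```text
time_s: 0.9
tcp_pos: [0.4266, -0.3816, 0.1821]
ee_rot: [[-0.692, -0.722, -0.001], [-0.722, 0.692, 0.0], [0.0, 0.001, -1.0]]
wrist_force: [-0.0, -0.3, -0.1]
gripper_width: 1.0
gripper_force: 0.0
t 0.9 d [-0.2652 -0.0322  0.0321] rot [  0.04   0.   -18.8 ] tcp [ 0.4266 -0.3816  0.1821] F [-0.  -0.3 -0.1] w 0.9997357929819941 0.0
top 3110 [435.3 149.4 382.3 120.9  88.3] [0.4386 0.2759 0.0083]
side 4205 [308.5 484.4 150.  637.5  32.1] [0.4325 0.2851 0.0097]
```

```bash
python3 steer.py '[{"aperture":1, "trans":[-0.044, -0.005, 0.005], "r":[0, 0, -3]}, {"aperture":1, "trans":[-0.088, -0.01, 0.01], "r":[0, 0, -6]}, {"aperture":1, "trans":[-0.132, -0.016, 0.016], "r":[0, 0, -9]}, {"aperture":1, "trans":[-0.177, -0.021, 0.021], "r":[0, 0, -12]}, {"aperture":1, "trans":[-0.221, -0.027, 0.027], "r":[0, 0, -15]}, {"aperture":1, "trans":[-0.2652, -0.0322, 0.032], "r":[0, 0, -18.8]}, {"aperture":1, "trans":[-0.2652, -0.0322, 0.032], "r":[0, 0, -18.8]}, {"aperture":1, "trans":[-0.2652, -0.0322, 0.032], "r":[0, 0, -18.8]}]' | head -2
python3 - <<'E'
from h import *
from station import r, optics, readout, order
go(readout.sense(),.6333,-.2125,.039,155)
for n,(a,b,d,e) in(("top",(125,250,215,340)),("side",(215,340,340,450))):
    c=dict(np.load(n+"0.npz"));P=cloud(c)[b:e,a:d]
    g=cv2.GaussianBlur(c["pixels"][b:e,a:d,2],(5,5),0)
    m=cv2.threshold(g,0,1,cv2.THRESH_BINARY_INV+cv2.THRESH_OTSU)[1]
    m=cv2.morphologyEx(m,cv2.MORPH_CLOSE,np.ones((5,5)))
    m=cv2.morphologyEx(m,cv2.MORPH_OPEN,np.ones((9,9)))>0
    m&=abs(P[...,2])<.02
    print(n,m.sum(),rect(P[m][:,:2]),P[m].mean(0).round(4))
E
```

```text
time_s: 1.7
tcp_pos: [0.6329, -0.2137, 0.1492]
t 1.7 d [-1.300e-03 -1.000e-04  1.102e-01] rot [ 0.13 -0.04 -0.1 ] tcp [ 0.6329 -0.2137  0.1492] F [ 0.1  0.5 -0.2] w 0.9977969587746177 0.0
top 3098 [439.  278.8 123.2 121.   88. ] [0.4388 0.2771 0.0045]
side 4181 [437.3 278.5 122.6 122.8  88.1] [0.4346 0.2826 0.0044]
```

```bash
python3 steer.py '[{"aperture":1, "trans":[-0.001, 0, 0.02]}, {"aperture":1, "trans":[-0.001, 0, 0.04]}, {"aperture":1, "trans":[-0.001, 0, 0.06]}, {"aperture":1, "trans":[-0.001, 0, 0.08]}, {"aperture":1, "trans":[-0.001, 0, 0.1]}, {"aperture":1, "trans":[-0.001, 0, 0.11]}, {"aperture":0, "trans":[-0.001, 0, 0.11]}, {"aperture":0, "trans":[-0.001, 0, 0.11]}]'; python3 steer.py '[{"aperture":0}, {"aperture":0}, {"aperture":0}, {"aperture":0}, {"aperture":0}, {"aperture":0}]'
```

```text
time_s: 2.5
tcp_pos: [0.6335, -0.2145, 0.0414]
ee_rot: [[-0.426, -0.905, 0.001], [-0.905, 0.426, -0.001], [0.0, -0.001, -1.0]]
wrist_force: [0.6, -0.3, -0.3]
gripper_width: 0.894
gripper_force: 0.0
time_s: 3.1
tcp_pos: [0.6334, -0.2138, 0.0406]
ee_rot: [[-0.425, -0.905, 0.0], [-0.905, 0.425, -0.0], [-0.0, -0.0, -1.0]]
wrist_force: [-0.1, 0.1, -0.2]
gripper_width: 0.35
gripper_force: 0.0
```

Closing is slow; continue until gripped, then lift.

```bash
python3 steer.py '[{"aperture":0}, {"aperture":0}, {"aperture":0}, {"aperture":0}, {"aperture":0}]'|tail -3;  python3 steer.py '[{"aperture":0, "trans":[0, 0, -0.01]}, {"aperture":0, "trans":[0, 0, -0.03]}, {"aperture":0, "trans":[0, 0, -0.05]}, {"aperture":0, "trans":[0, 0, -0.07]}, {"aperture":0, "trans":[0, 0, -0.08]}, {"aperture":0, "trans":[0, 0, -0.08]}]'; python3 - <<'E'
from h import *
from station import r, optics, readout, order
for n in("side","top"):
    c=optics.capture(n);W=cloud(c);cv2.imwrite(f"pics/{n}1.png",c["pixels"][:,:,::-1])
s=readout.sense();go(s,.5255,.0193,.13,118.4)
E
```

```text
wrist_force: [-0.0, 0.5, -0.2]
gripper_width: 0.32
gripper_force: 30.0
time_s: 4.2
tcp_pos: [0.6342, -0.214, 0.1224]
ee_rot: [[-0.425, -0.905, 0.003], [-0.905, 0.425, -0.0], [-0.001, -0.003, -1.0]]
wrist_force: [-0.1, 0.4, -2.3]
gripper_width: 0.319
gripper_force: 30.0
t 4.3 d [-0.1651  0.1962 -0.0099] rot [ 9.00e-02 -2.00e-02  3.64e+01] tcp [ 0.6327 -0.2136  0.1197] F [ 0.1  0.7 -2.3] w 0.32277224764830986 29.96138362912461
```

View pics/side1.png

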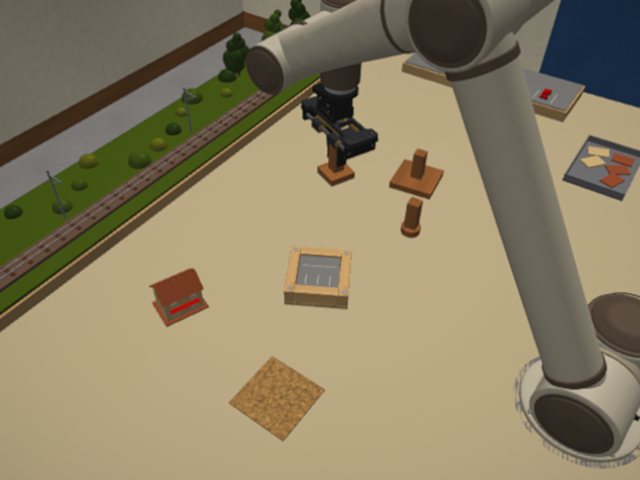

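The side view shows the block held upright in the gripper, foot at about (336,172), off the bench. Move over the jig.

```bash
python3 steer.py '[{"aperture":0, "trans":[-0.02, 0.024, -0.002], "r":[0, 0, 4.5]}, {"aperture":0, "trans":[-0.045, 0.054, -0.004], "r":[0, 0, 10]}, {"aperture":0, "trans":[-0.07, 0.083, -0.006], "r":[0, 0, 16]}, {"aperture":0, "trans":[-0.095, 0.113, -0.01], "r":[0, 0, 22]}, {"aperture":0, "trans":[-0.12, 0.143, -0.01], "r":[0, 0, 28]}, {"aperture":0, "trans":[-0.145, 0.172, -0.01], "r":[0, 0, 33]}, {"aperture":0, "trans":[-0.165, 0.196, -0.01], "r":[0, 0, 36.4]}, {"aperture":0, "trans":[-0.165, 0.196, -0.01], "r":[0, 0, 36.4]}]'|head -2; python3 steer.py '[{"aperture":0}, {"aperture":0}, {"aperture":0}]'
python3 - <<'E'
from h import *
from station import r, optics, readout, order
for n in("side","top"):
    c=optics.capture(n);np.savez(n+"2.npz",**c);cv2.imwrite(f"pics/{n}2.png",cv2.resize(c["pixels"][180:330,220:400,::-1],None,fx=3,fy=3))
go(readout.sense(),.5255,.0193,.1,118.4)
E
```

```text
time_s: 5.1
tcp_pos: [0.5237, 0.0212, 0.1295]
time_s: 5.4
tcp_pos: [0.5262, 0.018, 0.13]
ee_rot: [[-0.88, -0.475, -0.001], [-0.475, 0.88, -0.0], [0.001, 0.0, -1.0]]
wrist_force: [-0.5, -0.2, -2.2]
gripper_width: 0.318
gripper_force: 30.0
t 5.5 d [0.0001 0.0015 0.0302] rot [ 0.   -0.03 -0.06] tcp [0.5263 0.018  0.1302] F [ 0.3 -0.4 -2. ] w 0.32234634725202677 29.96116359019652
```

View pics/side2.png

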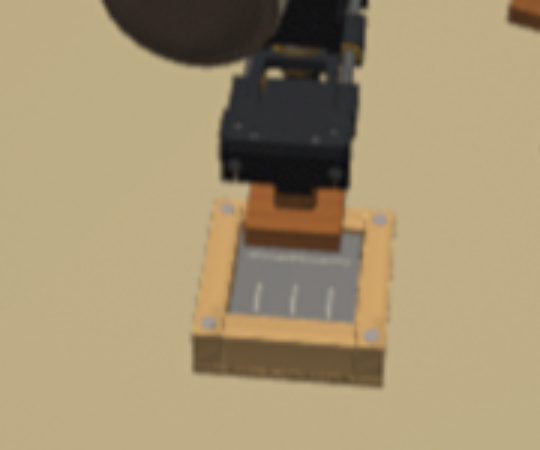

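The crop shows the foot above the well, sides parallel to the frame; near lower foot edge from (245,245) to (341,250). I'll measure those corners on the plane of the foot's underside.

```bash
python3 - <<'E'
from h import *
c=dict(np.load("side2.npz"))
T=c["world_from_camera"]
def cast(u,v,z):
    n=cv2.undistortPoints(np.array([[[u,v]]],float),c["K"],c["distortion"])[0,0]
    d=T[:3,:3]@[n[0],-n[1],-1]; return T[:3,3]+d*(z-T[2,3])/d[2]
a=np.radians(28.4);A=np.array([[np.cos(a),np.sin(a)],[-np.sin(a),np.cos(a)]])
for z,l in((.0894,[(245,245),(341,250)]),(.1074,[(247,226),(343,232)])):
  for u,v in l:
    p=cast(220+u/3,180+v/3,z); print(p.round(4),"block",((p[:2]-[.5262,.018])@A.T).round(4),"jig",((p[:2]-[.5255,.0193])@A.T).round(4))
W=cloud(c);m=(abs(W[...,2]-.1074)<.005)&(np.hypot(W[...,0]-.526,W[...,1]-.018)<.06)
rgb=c["pixels"].astype(int);m&=(rgb[...,0]-rgb[...,2]>40)
q=(W[m][:,:2]-[.5255,.0193])@A.T;print(m.sum(),np.percentile(q,[1,99],axis=0).round(4),np.median(W[m][:,2]))
E
```

```text
[0.5375 0.059  0.0894] block [0.0294 0.0307] jig [0.0294 0.0293]
[0.4844 0.0279 0.0894] block [-0.0321  0.0286] jig [-0.0321  0.0271]
[0.536  0.0588 0.1074] block [0.028  0.0312] jig [0.028  0.0297]
[0.483  0.0288 0.1074] block [-0.0329  0.03  ] jig [-0.0329  0.0285]
443 [[-0.0301 -0.01  ]
 [ 0.0307  0.0327]] 0.10812439112437655
```

Centred within 2–3 mm. Descend with a small correction.

```bash
python3 steer.py '[{"aperture":0, "trans":[-0.001, 0.0015, 0.01]}, {"aperture":0, "trans":[-0.001, 0.0015, 0.025]}, {"aperture":0, "trans":[-0.001, 0.0015, 0.04]}, {"aperture":0, "trans":[-0.001, 0.0015, 0.05]}, {"aperture":0, "trans":[-0.001, 0.0015, 0.055]}, {"aperture":0, "trans":[-0.001, 0.0015, 0.06]}, {"aperture":0, "trans":[-0.001, 0.0015, 0.064]}, {"aperture":0, "trans":[-0.001, 0.0015, 0.064]}]'; python3 steer.py '[{"aperture":0, "trans":[0, 0, 0.001]}, {"aperture":0, "trans":[0, 0, 0.002]}, {"aperture":0, "trans":[0, 0, 0.003]}, {"aperture":0, "trans":[0, 0, 0.003]}]'
```

```text
time_s: 6.3
tcp_pos: [0.5258, 0.0203, 0.0666]
ee_rot: [[-0.879, -0.476, -0.001], [-0.476, 0.879, -0.001], [0.001, 0.0, -1.0]]
wrist_force: [-2.5, -0.2, 4.8]
gripper_width: 0.32
gripper_force: 30.0
time_s: 6.7
tcp_pos: [0.5262, 0.0205, 0.0637]
ee_rot: [[-0.879, -0.476, -0.0], [-0.476, 0.879, -0.0], [0.0, -0.0, -1.0]]
wrist_force: [-3.9, -1.5, 4.2]
gripper_width: 0.321
gripper_force: 30.0
```

```bash
python3 steer.py '[{"aperture":0, "trans":[0, 0, 0.001]}, {"aperture":0, "trans":[0, 0, 0.002]}, {"aperture":0, "trans":[0, 0, 0.002]}, {"aperture":0, "trans":[0, 0, 0.002]}]'; python3 - <<'E'
from h import *
from station import r, optics, readout, order
s=readout.sense();print(np.round(s["moment"],2))
for n in("side","top"):
    c=optics.capture(n);np.savez(n+"3.npz",**c);cv2.imwrite(f"pics/{n}3.png",cv2.resize(c["pixels"][190:330,220:400,::-1],None,fx=4,fy=4))
E
```

```text
time_s: 7.1
tcp_pos: [0.5263, 0.0205, 0.0623]
ee_rot: [[-0.879, -0.476, 0.0], [-0.476, 0.879, -0.0], [0.0, -0.0, -1.0]]
wrist_force: [-4.3, -1.6, 9.3]
gripper_width: 0.323
gripper_force: 30.0
[-0.57  1.67 -0.03]
```

View pics/side3.png

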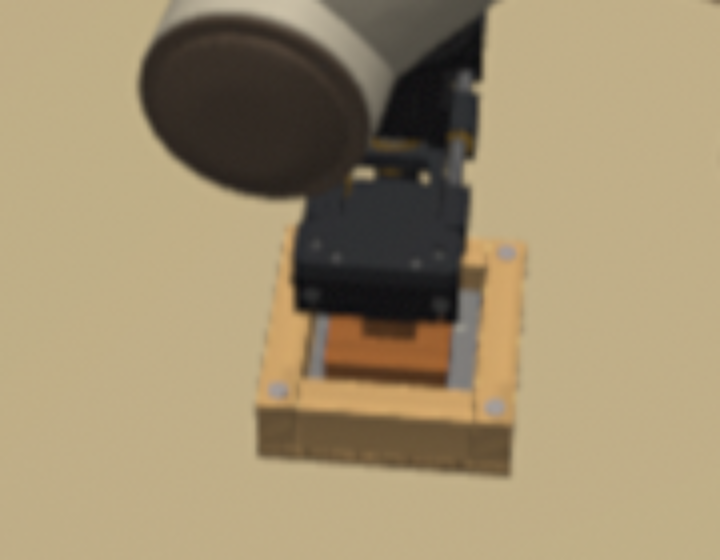

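The foot is inside the well (325–450, 320–380 in the crop), grey bed visible on both sides. Push slightly more, hold 1 s, and check the bed's height and tilt from depth.

```bash
python3 steer.py '[{"aperture":0, "trans":[0, 0, 0.001]}, {"aperture":0, "trans":[0, 0, 0.001]}, {"aperture":0, "trans":[0, 0, 0.001]}, {"aperture":0, "trans":[0, 0, 0.001]}, {"aperture":0, "trans":[0, 0, 0.001]}, {"aperture":0, "trans":[0, 0, 0.001]}, {"aperture":0, "trans":[0, 0, 0.001]}]'; python3 - <<'E'
from h import *
from station import r, optics, readout, order
a=np.radians(28.4);A=np.array([[np.cos(a),np.sin(a)],[-np.sin(a),np.cos(a)]])
for n in("side","top"):
    c=optics.capture(n);W=cloud(c);q=(W[...,:2]-[.5255,.0193])@A.T;z=W[...,2]
    rgb=c["pixels"].astype(int);sat=abs(rgb[...,0]-rgb[...,2])<25
    m=(abs(q)<.04).all(-1)&sat&(z<.05)&(z>.005)
    for k in range(2):
        for sg in(-1,1):
            j=m&(q[...,k]*sg>.033); print(n,"xy"[k],sg,j.sum(),np.median(z[j]).round(4) if j.any() else"")
    if m.sum()>20:
        X=np.c_[q[m],np.ones(m.sum())];print("plane",np.linalg.lstsq(X,z[m],rcond=None)[0].round(4),m.sum())
    rd=(rgb[...,0]-rgb[...,2]>40)&(abs(q)<.042).all(-1)&(z>.03)&(z<.055);
    if rd.sum()>10:print("foot top",rd.sum(),np.percentile(q[rd],[1,99],axis=0).round(4),np.median(z[rd]).round(4))
E
```

```text
time_s: 7.9
tcp_pos: [0.5264, 0.0205, 0.0622]
ee_rot: [[-0.879, -0.477, 0.0], [-0.477, 0.879, -0.001], [-0.0, -0.001, -1.0]]
wrist_force: [-6.1, -1.7, 14.7]
gripper_width: 0.322
gripper_force: 30.0
side x -1 81 0.022
side x 1 41 0.0223
side y -1 9 0.0227
side y 1 0 
plane [-0.0009 -0.0093  0.022 ] 157
foot top 457 [[-0.0291  0.0001]
 [ 0.0366  0.0361]] 0.0392
top x -1 123 0.0229
top x 1 0 
top y -1 29 0.0219
top y 1 26 0.0228
plane [0.2407 0.0038 0.031 ] 247
foot top 122 [[-0.0326 -0.0286]
 [-0.0177  0.042 ]] 0.0402
```

Bed at 22 mm and level. Hold a bit more, then lift.

```bash
python3 steer.py '[{"aperture":0}, {"aperture":0}, {"aperture":0}, {"aperture":0}, {"aperture":0}, {"aperture":0}]'|tail -3; python3 steer.py '[{"aperture":0, "trans":[0, 0, -0.005]}, {"aperture":0, "trans":[0, 0, -0.012]}, {"aperture":0, "trans":[0, 0, -0.02]}, {"aperture":0, "trans":[0, 0, -0.035]}, {"aperture":0, "trans":[0, 0, -0.05]}, {"aperture":0, "trans":[0, 0, -0.065]}, {"aperture":0, "trans":[0, 0, -0.065]}]'; python3 - <<'E'
from h import *
from station import r, optics, readout, order
c=optics.capture("top");np.savez("top4.npz",**c)
go(readout.sense(),.438,.2787,.11,118.4)
E
```

```text
wrist_force: [-6.2, -0.7, 14.0]
gripper_width: 0.322
gripper_force: 30.0
time_s: 9.3
tcp_pos: [0.5288, 0.0217, 0.1276]
ee_rot: [[-0.879, -0.476, 0.007], [-0.476, 0.879, 0.002], [-0.007, -0.001, -1.0]]
wrist_force: [0.9, 0.4, -2.2]
gripper_width: 0.318
gripper_force: 30.0
t 9.35 d [-0.0436  0.2689  0.0164] rot [-0.01  0.25  0.02] tcp [0.5276 0.0214 0.1262] F [ 0.4  0.2 -2.3] w 0.3234730376610323 29.973167460411787
```

```bash
python3 steer.py '[{"aperture":0, "trans":[-0.004, 0.025, 0]}, {"aperture":0, "trans":[-0.01, 0.065, 0]}, {"aperture":0, "trans":[-0.017, 0.105, 0]}, {"aperture":0, "trans":[-0.023, 0.145, 0]}, {"aperture":0, "trans":[-0.03, 0.185, 0.003]}, {"aperture":0, "trans":[-0.037, 0.225, 0.008]}, {"aperture":0, "trans":[-0.042, 0.255, 0.014]}, {"aperture":0, "trans":[-0.044, 0.269, 0.016]}]'|head -2; python3 steer.py '[{"aperture":0}, {"aperture":0}, {"aperture":0}]'; python3 - <<'E'
from h import *
from station import r, optics, readout, order
c=optics.capture("side");np.savez("side5.npz",**c);cv2.imwrite("pics/side5.png",cv2.resize(c["pixels"][230:460,160:420,::-1],None,fx=2.5,fy=2.5))
go(readout.sense(),.438,.2787,.05,118.4)
E
```

```text
time_s: 10.15
tcp_pos: [0.4358, 0.2803, 0.1079]
time_s: 10.45
tcp_pos: [0.4371, 0.2771, 0.1093]
ee_rot: [[-0.88, -0.475, -0.0], [-0.475, 0.88, -0.0], [0.001, -0.0, -1.0]]
wrist_force: [0.1, 0.2, -1.1]
gripper_width: 0.314
gripper_force: 30.0
t 10.5 d [-0.0014  0.001   0.0595] rot [ 0.   -0.01 -0.07] tcp [0.4373 0.2771 0.1095] F [-0.5 -0.3 -2.3] w 0.319463409177375 29.973228257149458
```

View pics/side5.png

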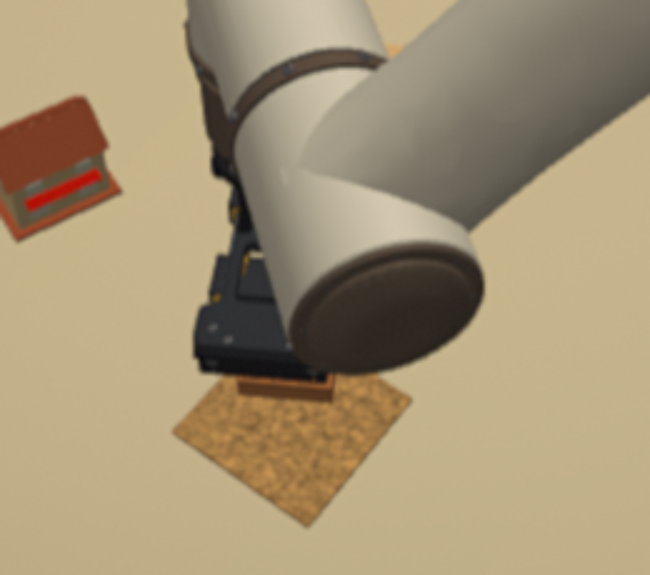

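The foot (240–333, 378–400 in the crop) hangs level over the mat. Lower to contact.

```bash
python3 steer.py '[{"aperture":0, "trans":[-0.001, 0.001, 0.01]}, {"aperture":0, "trans":[-0.001, 0.001, 0.025]}, {"aperture":0, "trans":[-0.001, 0.001, 0.04]}, {"aperture":0, "trans":[-0.001, 0.001, 0.052]}, {"aperture":0, "trans":[-0.001, 0.001, 0.058]}, {"aperture":0, "trans":[-0.001, 0.001, 0.061]}, {"aperture":0, "trans":[-0.001, 0.001, 0.063]}, {"aperture":0, "trans":[-0.001, 0.001, 0.063]}]'; python3 steer.py '[{"aperture":0, "trans":[0, 0, 0.001]}, {"aperture":0, "trans":[0, 0, 0.002]}, {"aperture":0, "trans":[0, 0, 0.002]}]'
```

```text
time_s: 11.3
tcp_pos: [0.4375, 0.2797, 0.0467]
ee_rot: [[-0.879, -0.476, 0.0], [-0.476, 0.879, 0.0], [-0.001, 0.0, -1.0]]
wrist_force: [0.4, -0.3, -1.8]
gripper_width: 0.318
gripper_force: 30.0
time_s: 11.6
tcp_pos: [0.4374, 0.2796, 0.0447]
ee_rot: [[-0.879, -0.476, 0.0], [-0.476, 0.879, 0.0], [-0.0, 0.0, -1.0]]
wrist_force: [0.2, 0.2, -2.3]
gripper_width: 0.321
gripper_force: 30.0
```

```bash
python3 steer.py '[{"aperture":0, "trans":[0, 0, 0.001]}, {"aperture":0, "trans":[0, 0, 0.001]}, {"aperture":0, "trans":[0, 0, 0.001]}]'
```

```text
time_s: 11.9
tcp_pos: [0.4374, 0.2796, 0.0445]
ee_rot: [[-0.879, -0.476, 0.001], [-0.476, 0.879, 0.0], [-0.001, 0.0, -1.0]]
wrist_force: [-1.2, -1.0, 5.6]
gripper_width: 0.319
gripper_force: 30.0
```

Contact on the mat. Release, then back off upwards.

```bash
python3 steer.py '[{"aperture":0.7}, {"aperture":0.7}, {"aperture":0.7}, {"aperture":0.7}, {"aperture":0.7}, {"aperture":0.7}, {"aperture":0.7}, {"aperture":0.7}]'|tail -3; python3 steer.py '[{"aperture":0.7, "trans":[0, 0, -0.01]}, {"aperture":0.7, "trans":[0, 0, -0.03]}, {"aperture":0.7, "trans":[0, 0, -0.06]}, {"aperture":0.7, "trans":[0, 0, -0.09]}, {"aperture":0.7, "trans":[0, 0, -0.12]}, {"aperture":0.7, "trans":[0, 0, -0.15]}, {"aperture":0.7, "trans":[0, 0, -0.15]}]'; python3 - <<'E'
from h import *
from station import r, optics, readout, order
go(readout.sense(),.3,-.3,.25,118.4)
E
```

```text
wrist_force: [0.2, 1.0, -0.0]
gripper_width: 0.7
gripper_force: 0.0
time_s: 13.4
tcp_pos: [0.4395, 0.2813, 0.1991]
ee_rot: [[-0.879, -0.477, 0.008], [-0.477, 0.879, 0.007], [-0.011, 0.003, -1.0]]
wrist_force: [0.2, -0.6, 0.5]
gripper_width: 0.7
gripper_force: 0.0
t 13.4 d [ 0.3992 -0.4443 -0.0562] rot [0.15 0.6  0.08] tcp [0.4395 0.2813 0.1991] F [ 0.2 -0.6  0.5] w 0.7002400264716677 0.0
```

```bash
python3 steer.py '[{"aperture":0.7, "trans":[0, -0.02, -0.005]}, {"aperture":0.7, "trans":[0, -0.05, -0.01]}, {"aperture":0.7, "trans":[0, -0.09, -0.02]}, {"aperture":0.7, "trans":[0, -0.13, -0.03]}, {"aperture":0.7, "trans":[0, -0.17, -0.03]}, {"aperture":0.7, "trans":[0, -0.2, -0.03]}, {"aperture":0.7, "trans":[0, -0.2, -0.03]}, {"aperture":0.7, "trans":[0, -0.2, -0.03]}]'|head -2; python3 - <<'E'
from h import *
from station import r, optics, readout, order
for n in("side","top"):
    c=optics.capture(n);cv2.imwrite(f"pics/{n}6.png",c["pixels"][:,:,::-1])
    W=cloud(c);z=W[...,2];m=(np.hypot(W[...,0]-.438,W[...,1]-.2787)<.075)
    for lo,hi in((.017,.028),(.085,.1)):
        j=m&(z>lo)&(z<hi);print(n,j.sum(),rect(W[j][:,:2]) if j.sum()>9 else"",np.median(z[j]))
    j=(np.hypot(W[...,0]-.5255,W[...,1]-.0193)<.037)&(z<.06);print("bed",n,j.sum(),np.median(z[j]))
print(readout.sense()["time_s"])
E
```

```text
time_s: 14.2
tcp_pos: [0.5323, 0.103, 0.2233]
side 813 [436.2 281.4  62.2  63.9  29.1] 0.022420068855551367
side 275 [436.4 282.   28.4  31.1  29.3] 0.09163090265535112
bed side 789 0.036382337869591885
top 517 [438.7 278.2  63.5  62.4  27.4] 0.022659986245245234
top 213 [438.9 278.8  28.6  28.3  28.6] 0.09228656472905694
bed top 992 0.03667482437532582
14.3
```

View pics/side6.png

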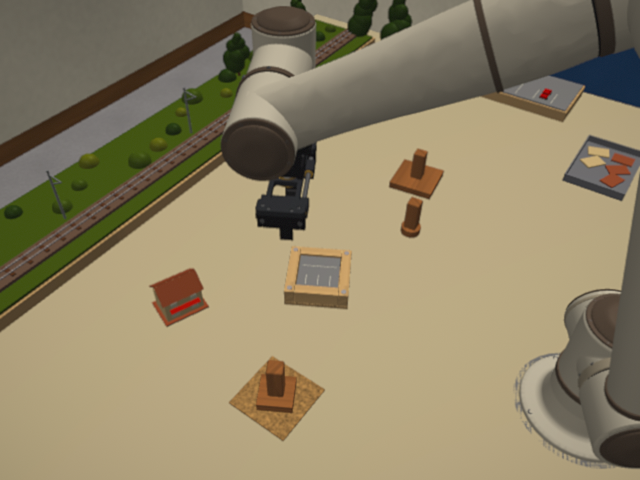

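The side view shows the block upright at mid-mat (277,388), the bed back up at about 36 mm (318,272), and the other blocks and house where they were.

```bash
python3 -c "
from station import r, optics, readout, order
print(order.finish_job())"
```

```text
the job is handed in; nothing more can be done
None
```

I pressed the panel to the bed's stop (22 mm, level) and held it for over a second. The press block now stands upright and released within about 3 mm of the mat's centre, the bed is back up at about 36 mm, the other blocks and house look unmoved, and the job was handed in at about 14 s, with no verdict returned.

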